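# Seat the pitch comb in the lead screw

## Task

Check the pitch of the lead screw clamped in the V-blocks: take the pitch comb that matches its thread, lay it flat on the rest and slide it into the thread near the middle, feeling for the grooves and never forcing it, until all its teeth are fully home. Keep it pressed home gently (about 5 N) for a second or so to make sure it sits flat and square, then let go and leave it lying there seated. Leave the other comb and the glass jar where they are.

Things in the scene. Friction and masses are not known exactly. Their poses are not given: they have to be found in the camera images.
- comb10_grip (a point): 10 mm pitch comb, the one to use: flat steel leaf with 5 coarse teeth, black holder bar on it, flat on the bench; 70 to 135 g. Point: middle of the holder, 8 mm above the flat underside. x towards the teeth, y along their row, z up. Holder 50 mm long (x +-25), 16 wide (grasp across this), top 16 above the underside. Leaf 4 thick, 60 wide, x +28 to +50; its 16 wide tang runs on under the holder.
- comb10_edge (a point): Middle of the root line of the 10 mm comb's teeth, half-way up the 4 mm leaf, 50 mm ahead of the holder's middle; axes as comb10_grip. Teeth stand 5 mm ahead of it at y = -20, -10, 0, 10, 20 mm, 5.5 wide at the root and 2.8 at the tip. Fully home, this line meets the thread's crests, 20 mm from the screw's axis; stuck on the crests it stays 25 mm off.
- comb7_grip (a point): The other comb: same size, material and holder, but 7 mm pitch, with 8 finer teeth 3.5 mm long. It does not fit this screw and stays where it lies. Point: the middle of its holder, 8 mm above its underside; axes as comb10_grip.
- fixture: Fixed steel stand that carries rest and screw. Origin: on the bench surface below the middle of the screw's axis. x level, square to the screw, from the rest to the screw (away from the robot, within 0.3 rad); y along the screw; z up. Base plate x -115 to +50 mm, y +-100, 14 thick. Two V-blocks at y = +-74 with clamp stirrups 12 wide in y, reaching x = +-43 and 124 mm above the bench.
- rest_top (a point): The rest: flat level aluminium block on the stand, on the robot's side of the screw, between the V-blocks. Point: middle of its top face, 68 mm above the bench and 64 mm from the screw's axis; axes as the stand. Top face 80 mm (x) by 90 mm (y). A comb lying on it has its leaf at the height of the screw's axis.
- screw_mid (a point): Middle of the stand on the axis of the clamped steel lead screw, 70 mm above the bench; axes as the stand. Trapezoidal thread: 40 mm outside, 29 root diameter, 10 pitch, crests 3.7 wide, grooves 6.3 wide at the mouth, 3.4 at the root. It is clamped a few mm differently lengthwise every time, so no pose tells where its grooves are: feel or look. Rigid; press no harder than 40 N.
- jar: Small glass jar with a white cap, 42 mm diameter, 52 mm high, standing on the bench. Origin at the centre of its underside. Leave it alone.
There are look-alikes about, which are no part of the job. Leave any pink look-alike of the part that bears comb10_grip alone.

How it is judged (in metres and radians):
On the way:
1. the 10 mm comb is held pressed home in the thread: teeth fully in, flat and square, pressed with more than 2.5 N for 0.5 s (x of comb10_edge in the frame of fixture above -0.0215 m and z of comb10_edge in the frame of fixture between 0.067 and 0.0725 m and angle between the y axis of comb10_edge and the y axis of fixture, either way round below 0.04 rad and angle between comb10_edge's own z axis and vertical below 0.05 rad and contact force between comb10 and fixture above 2.5 N), for 0.5 s.
At the end, for the whole second after the job is handed in: The 10 mm comb lies released and at rest on the rest of the stand, teeth to within 2 mm of fully home in the thread (root line 20 to 22 mm from the screw's axis), middle tooth within 22 mm of the middle of the screw, flat within 0.05 rad and square to the screw within 0.05 rad (x of comb10_edge in the frame of fixture between -0.022 and -0.0175 m and y of comb10_edge in the frame of fixture between -0.022 and 0.022 m and z of comb10_edge in the frame of fixture between 0.067 and 0.0725 m and angle between the y axis of comb10_edge and the y axis of fixture, either way round below 0.05 rad and angle between comb10_edge's own z axis and vertical below 0.05 rad and linear speed of comb10 below 0.01 m/s and contact force between the fingers and comb10 below 0.1 N); the robot touches nothing.
It fails at once if the comb is pressed on the stand or screw with more than 40 N (contact force between comb10 and fixture above 40 N).
It fails at once if the 7 mm comb is moved by more than 20 mm (distance of comb7_grip from where it was at the start of the episode above 0.02 m).
It fails at once if the jar is moved by more than 20 mm (distance of jar from where it was at the start of the episode above 0.02 m).
It also fails if it takes over 58 s, if anything falls off the work surface, if the arm or the gripper's body presses on something with over 40 N, if the wrist force passes 120 N, or if a joint passes its speed limit or range.

## Robot

A 7-joint arm with a two-finger parallel gripper is mounted at the origin on the work surface. World frame = base frame: x ahead of the robot, y to its left, z up, the work surface at z = 0. Lengths are in m, angles in degrees, forces in N, time in s.
With the tool pointing down it reaches from about 0.425 to 0.8 m from the base axis. Payload 8.3 kg.
Tool frame: the origin (TCP) lies midway between the tips of the shut fingers; the grasp point (between the pads) lies 19 mm behind it (r.hold_point_z is the distance from the TCP to the grasp point, in m); z points along the fingers, y is the line along which they close (so a half turn about z gives the same grasp; the last joint's range is limited). The gripper opens to 85 mm and grips with 20 to 120 N. Pads are 22 mm wide; open, the fingers measure 114 mm over their backs; the gripper's body (76 mm by 85 mm) begins 54 mm behind the grasp point. The pads swing forward as they close: fully open they stand 13 mm farther back than shut.
Start: joints at [70.25, 21.967, 0.94, 78.501, -0.361, 79.538, -2.664], TCP at [0.174, -0.6, 0.205] pointing down, gripper open.
Joint ranges: [-169.22, 169.22], [-14.56, 117.87], [-87.37, 89.26], [10.42, 133.3], [-82.24, 262.24], [0.94, 117.77], [-172.7, 172.7]. Speed limits (degrees/s): [136.94, 136.94, 172.46, 172.46, 180, 180, 180].

## Interface

Orientations are given as [roll, pitch, yaw] about the fixed x, y, z axes, in that order (R = Rz(yaw) Ry(pitch) Rx(roll)).
In Python, from plant import telemetry, eyes, ticket, spotter, r gives the robot as it stands.
- The arm moves only by the shell command python3 -m pendant 'ROWS'. ROWS is a JSON object of lists of equal length, an entry for each row: "linear": the shift along the tool's x, y, z in mm, a list of three; "turn": the turn, a rotation vector about the tool's x, y, z in degrees, a list of three; "claw": the opening, from 0 (shut) to 1 (fully open). A call has 1 to 20 rows; each row is the pose to reach, as a shift and turn from the pose commanded when the call began, along the tool's axes at that moment; what a row does not reach only later rows make up. A row lasts 1/12 s, in which the tool goes at most 41.7 mm and 7.16 degrees, less where a joint would pass 70% of its speed; a pose out of reach is approached as far as the arm can. A call with a gripper value outside its range is refused whole. The fingers move at their own pace and stop on an object; the grip force is fixed at half the most. Time passes only in rows, so rows that repeat a pose let the fingers close. It gives the time, the measured TCP pose, the force, the opening and the grip force at its end, in the units of the state.
- telemetry.state(): the state, without advancing time (a new reading comes with each control period).
- eyes.get_image(name): name is "side" or "top" or "wrist"; returns a dict with "pixels" (400x640x3 uint8, red, green, blue), "mtx" (3x3 intrinsics, pixels), "dist" ([k1, k2, p1, p2, k3] as OpenCV has them; the pictures are not rectified), "R" (3x3) and "t" (3): a world point X has camera coordinates R X + t. Camera axes: x right, y down, z forward; pixel columns grow to the right and rows downward; lengths in m; the calibration is good to about 2 mm. A picture is of the moment at which its call begins. There is no depth.
- ticket.sign_off(): hands the job in; it is judged then, once.
Trained networks look in a picture, given as the dict that the camera call returned (one of the last four; its "shot" number tells which), for a name from the list of things; names that differ only in an ending like _2 or _b are one class to them, and where a whole thing is asked for, a point or a joint stands for the part that bears it (a point fixed in the world has none). Each returns a list of dicts, best first, with "conf" (0 to 1); they miss things now and then, are a little off and sometimes report something else, mostly with a low value. They report only what shows in the picture. A call takes as long as a camera call. They do not tell look-alikes from the thing itself.
- spotter.regions_of(picture, query): "pixels" (400x640 bool, what is visible of it) and "xy" ([column, row] in pixels, amid what is visible of it).
- spotter.landmark_of(picture, query): "xy" ([column, row] in pixels: a listed point, or the origin of a listed thing).
The state is a dict: "time": time; "joint_pos": joint angles; "dq": joint speeds; "tau": joint torques, N m; "tcp_pos": TCP position; "orientation": TCP orientation; "contact_force": force on the tool from outside, world axes, zero at the start; "wrist_torque": the same for the moment, N m; "gripper_width": finger opening in m; "finger_force": force on a finger pad.
Only numpy, scipy, OpenCV 4.12 (cv2) and the standard library are available. Lean on these libraries where they do the work, as an engineer would, in place of code of your own. Each camera call takes 0.05 s, during which the arm holds its last target. There are 200 camera calls.

## Working session

There is one attempt and no reset: what is moved stays moved. The work goes in short steps, Python scripts to look and compute and a shell command to move; the robot and the scene stay as the last step left them, time stands still between calls to the robot, and variables do not carry over. Pictures are saved under pics/ and viewed, at most 10 in all, crops included, and the job is handed in when it is done.

```bash
ls; mkdir -p pics; cat > h.py <<'E'
import numpy as np, cv2
from plant import telemetry, eyes, ticket, spotter, r
from scipy.spatial.transform import Rotation as Ro
def ray(p,xy):
    u=cv2.undistortPoints(np.array([[xy]],float),np.array(p['mtx']),np.array(p['dist']))[0,0]
    R=np.array(p['R']);t=np.array(p['t'])
    return -R.T@t, R.T@np.array([u[0],u[1],1])
def onz(p,xy,z):
    o,d=ray(p,xy); return o+d*(z-o[2])/d[2]
def proj(p,X):
    q,_=cv2.projectPoints(np.array(X,float).reshape(-1,3),cv2.Rodrigues(np.array(p['R']))[0],np.array(p['t']),np.array(p['mtx']),np.array(p['dist']))
    return q[:,0]
def tool():
    s=telemetry.state(); return np.array(s['tcp_pos']),Ro.from_euler('xyz',s['orientation'],degrees=True).as_matrix()
def save(p,n): cv2.imwrite('pics/'+n,np.array(p['pixels'])[:,:,::-1])
E
python3 - <<'E'
from h import *
s=telemetry.state();print(s)
Z=dict(comb10_grip=.008,comb10_edge=.002,comb7_grip=.008,fixture=0,rest_top=.068,screw_mid=.07,jar=0)
ims=[]
for n in('top','side'):
    p=eyes.get_image(n);save(p,n+'0.png');ims.append(np.array(p['pixels']))
    for q,z in Z.items():
        for a in spotter.landmark_of(p,q)[:4]:
            print(n,q,round(a['conf'],2),np.round(a['xy'],1),np.round(onz(p,a['xy'],z),4))
E
```

```text
pics
{'time': 0.0, 'joint_pos': array([70.25140901, 22.01296926,  0.93870728, 78.5625477 , -0.36102585,
       79.53876372, -2.66547229]), 'dq': array([-0.01091576, -0.00470883,  0.01982285,  0.00614886, -0.10297457,
       -0.03396186,  0.06152183]), 'tau': array([-1.83016193e-03, -6.27604651e+01,  8.43459293e-01, -3.71820402e+01,
        1.66509737e-02,  1.42866038e-02, -3.41143647e-06]), 'tcp_pos': array([ 0.17365986, -0.59979834,  0.20359404]), 'orientation': array([-1.79888571e+02,  2.11698753e-03,  1.61465956e+01]), 'contact_force': array([-0.03434201,  0.54739641,  0.61573109]), 'wrist_torque': array([ 0.02139299, -0.03032547,  0.025026  ]), 'finger_force': 0.0, 'gripper_width': 0.0856569628449056}
top comb10_grip 0.87 [180.  273.7] [0.3921 0.4992 0.008 ]
top comb10_grip 0.85 [248.2 204.5] [0.5541 0.3393 0.008 ]
top comb10_grip 0.58 [292.7 185.6] [0.5982 0.2318 0.008 ]
top comb10_grip 0.57 [276.6 233.3] [0.4832 0.271  0.008 ]
top comb10_edge 0.96 [306.6 174.5] [0.6265 0.1981 0.002 ]
top comb10_edge 0.86 [163.  257.4] [0.4314 0.5433 0.002 ]
top comb10_edge 0.85 [282.6 258.6] [0
[... 297 characters left out ...]
   ]
side comb10_grip 0.85 [267.9 186.7] [0.4785 0.2628 0.008 ]
side comb10_grip 0.83 [288.6 163.6] [0.557  0.3332 0.008 ]
side comb10_grip 0.58 [307.6 186.4] [0.5849 0.2328 0.008 ]
side comb10_edge 0.88 [252.4 190. ] [0.4352 0.2683 0.002 ]
side comb10_edge 0.82 [302.6 157.4] [0.605 0.352 0.002]
side comb10_edge 0.81 [329.4 198.8] [0.6309 0.1776 0.002 ]
side comb10_edge 0.53 [232.  127.7] [0.4285 0.5401 0.002 ]
side comb7_grip 0.54 [264.7 227.7] [0.4379 0.128  0.008 ]
side fixture 0.67 [376.7 295.4] [ 0.6448 -0.13    0.    ]
side rest_top 0.91 [347.3 286.4] [ 0.5695 -0.1217  0.068 ]
side screw_mid 0.79 [379.2 283.1] [ 0.6392 -0.1351  0.07  ]
side jar 0.77 [363.  206.2] [0.7111 0.1286 0.    ]
```

View pics/top0.png

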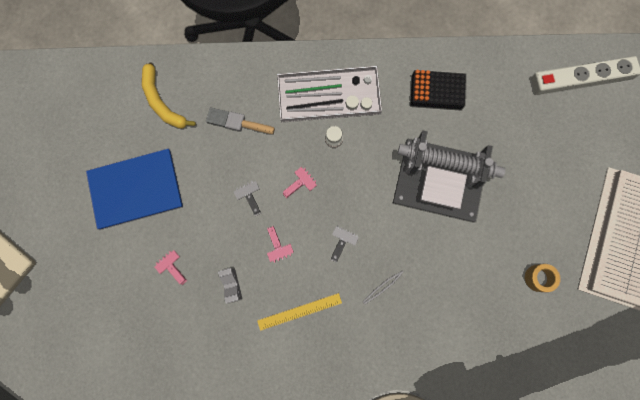

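View pics/side0.png

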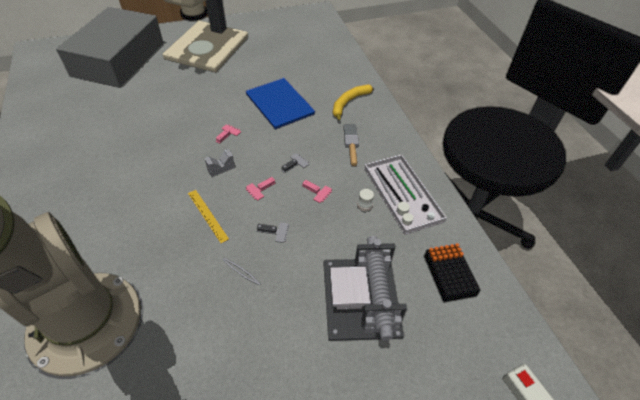

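Top view: the pink combs are decoys. The dark-holder combs are at about (250,200), probably the 10 mm one, and (341,245), probably the 7 mm one. The jar is at (334,135) and the fixture at (445,175). I'll go above the first comb through a waypoint.

```bash
cat >> h.py <<'E'
def move(target,yaw,base=None):
    P,R=base or tool()
    Rt=Ro.from_euler('xyz',[180,0,yaw],degrees=True).as_matrix()
    print('linear',np.round(R.T@(np.array(target)-P)*1000,1),'turn',np.round(Ro.from_matrix(R.T@Rt).as_rotvec(degrees=True),2))
E
python3 - <<'E'
from h import *
Rt=Ro.from_euler('xyz',[180,0,16.15],degrees=True).as_matrix()
move([.6,-.1,.25],16.15); move([.54,.33,.22],21,(np.array([.6,-.1,.25]),Rt))
E
```

```text
linear [ 548.5 -362.1  -45.4] turn [-0. -0. -0.]
linear [  62.  -429.7   30. ] turn [-0.    0.   -4.85]
```

```bash
python3 -m pendant '{"linear":[[548,-362,-45],[548,-362,-45],[548,-362,-45],[548,-362,-45],[548,-362,-45],[548,-362,-45],[548,-362,-45],[548,-362,-45],[548,-362,-45],[548,-362,-45],[548,-362,-45],[548,-362,-45],[548,-362,-45],[548,-362,-45],[548,-362,-45],[548,-362,-45]],"turn":[[0,0,0],[0,0,0],[0,0,0],[0,0,0],[0,0,0],[0,0,0],[0,0,0],[0,0,0],[0,0,0],[0,0,0],[0,0,0],[0,0,0],[0,0,0],[0,0,0],[0,0,0],[0,0,0]],"claw":[1,1,1,1,1,1,1,1,1,1,1,1,1,1,1,1]}'
python3 - <<'E'
from h import *
p=eyes.get_image('wrist');save(p,'w1.png')
for q,z in dict(fixture=0,rest_top=.068,screw_mid=.07).items():
    for a in spotter.landmark_of(p,q)[:1]: print(q,a['conf'],a['xy'],onz(p,a['xy'],z))
move([.54,.33,.22],21)
E
```

```text
time: 2.13
tcp_pos: [0.6011, -0.0969, 0.25]
orientation: [-180.0, -0.1, 16.3]
contact_force: [0.2, -0.3, -0.1]
gripper_width: 0.0854
finger_force: 0.0
fixture 0.74 [354.8, 142.4] [ 0.63500471 -0.1333102   0.        ]
rest_top 0.64 [332.0, 193.5] [ 0.57459306 -0.11691215  0.068     ]
screw_mid 0.76 [360.0, 151.0] [ 0.63301445 -0.13307129  0.07      ]
linear [  62.8 -428.4   29.5] turn [-0.03  0.01 -4.7 ]
```

View pics/w1.png

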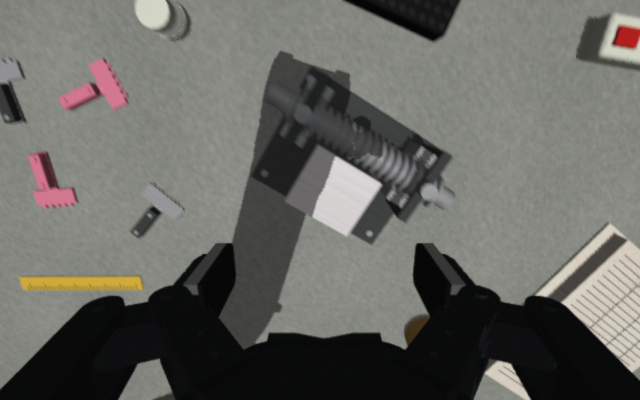

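Wrist view: the fixture is at (355,150), with the screw running diagonally. The fine-toothed comb is at (160,205) and the other dark comb at (8,90). On to the comb.

```bash
python3 -m pendant '{"linear":[[63,-428,30],[63,-428,30],[63,-428,30],[63,-428,30],[63,-428,30],[63,-428,30],[63,-428,30],[63,-428,30],[63,-428,30],[63,-428,30],[63,-428,30],[63,-428,30]],"turn":[[0,0,-4.7],[0,0,-4.7],[0,0,-4.7],[0,0,-4.7],[0,0,-4.7],[0,0,-4.7],[0,0,-4.7],[0,0,-4.7],[0,0,-4.7],[0,0,-4.7],[0,0,-4.7],[0,0,-4.7]],"claw":[1,1,1,1,1,1,1,1,1,1,1,1]}'
python3 - <<'E'
from h import *
p=eyes.get_image('wrist');save(p,'w2.png')
for q,z in dict(comb10_grip=.008,comb10_edge=.002,comb7_grip=.008).items():
    for a in spotter.landmark_of(p,q)[:3]: print(q,a['conf'],a['xy'],onz(p,a['xy'],z))
for a in spotter.regions_of(p,'comb10_grip')[:3]:
    m=np.array(a['pixels']); ys,xs=np.nonzero(m)
    v=np.array(p['pixels']).astype(int).max(2)
    d=m&(v<75); y2,x2=np.nonzero(d)
    pts=np.array([onz(p,(x,y),.016)[:2] for x,y in zip(x2,y2)])
    print(a['conf'],a['xy'],m.sum(),d.sum())
    if len(pts)>50:
        rc=cv2.minAreaRect((pts*1000).astype(np.float32)); print('dark rect',rc)
    lt=m&(v>=90);y2,x2=np.nonzero(lt)
    pts=np.array([onz(p,(x,y),.004)[:2] for x,y in zip(x2,y2)])
    if len(pts)>50: print('leaf rect',cv2.minAreaRect((pts*1000).astype(np.float32)))
E
```

```text
time: 3.33
tcp_pos: [0.5384, 0.3328, 0.2191]
orientation: [-179.9, 0.1, 21.2]
contact_force: [-0.3, 0.4, 0.2]
gripper_width: 0.0857
finger_force: 0.0
comb10_grip 0.77 [332.3, 150.4] [0.55790946 0.32717777 0.008     ]
comb10_grip 0.76 [347.0, 220.3] [0.47791593 0.27428327 0.008     ]
comb10_grip 0.66 [163.3, 215.5] [0.39477413 0.50680747 0.008     ]
comb10_edge 0.92 [449.6, 142.1] [0.62096181 0.19193444 0.002     ]
comb10_edge 0.91 [147.6, 183.4] [0.4284401  0.53890077 0.002     ]
comb10_edge 0.9 [345.7, 253.3] [0.42928305 0.25573467 0.002     ]
0.97 [156.6, 195.8] 1521 100
dark rect ((402.810302734375, 497.1043701171875), (45.047645568847656, 6.740523338317871), 41.82143020629883)
leaf rect ((402.87646484375, 515.0557250976562), (82.03946685791016, 63.532318115234375), 39.952125549316406)
0.82 [331.5, 125.1] 1527 605
dark rect ((568.8380737304688, 343.3653564453125), (80.1658935546875, 53.408241271972656), 10.110453605651855)
0.76 [439.4, 148.5] 1617 0
leaf rect ((601.3723754882812, 220.4275665283203), (60.8482666015625, 82.6426773071289), 37.63120651245117)
```

View pics/w2.png

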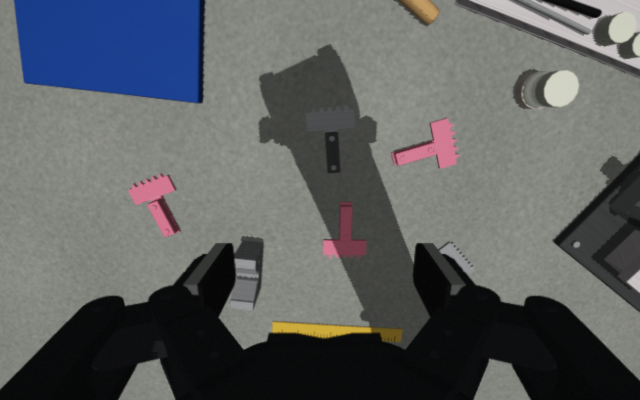

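The comb sits in the arm's shadow at (332,150) with five coarse teeth pointing up the image, so it's the right one. I'll fit the holder rectangle and descend.

```bash
cat >> h.py <<'E'
def holder(p,box,thr,z=.016):
    g=np.array(p['pixels']).max(2).astype(np.uint8); x0,y0,x1,y1=box
    m=np.zeros_like(g); m[y0:y1,x0:x1]=(g[y0:y1,x0:x1]<thr)
    n,l,st,c=cv2.connectedComponentsWithStats(m); i=1+st[1:,4].argmax()
    ys,xs=np.nonzero(l==i); pts=np.array([onz(p,(x,y),z)[:2]*1000 for x,y in zip(xs,ys)],np.float32)
    print(st[i],c[i]); 
    (cx,cy),(w,h),a=cv2.minAreaRect(pts); a=a if w>h else a+90
    print('rect',cx,cy,w,h,'yaw',(a+90)%180-90)
    return cx/1000,cy/1000,(a+90)%180-90
E
python3 - <<'E'
from h import *
p=eyes.get_image('wrist')
g=np.array(p['pixels']).max(2); print(g[100:180:5,332], g[150,315:350:2])
for t in(30,36,42): holder(p,(300,95,365,185),t)
for n in('top','side'):
    p=eyes.get_image(n)
    for q,z in dict(comb10_grip=.008,comb10_edge=.002).items():
        for a in spotter.landmark_of(p,q)[:4]: print(n,q,round(a['conf'],2),np.round(a['xy'],1),np.round(onz(p,a['xy'],z),4))
E
```

```text
[65 66 70 78 77 77 70 69 71 69 68 57 57 56 39 66] [65 65 33 32 31 30 31 31 54 70 70 73 72 70 69 69 69 69]
[324 152   5   6  11] [325.63636364 154.27272727]
rect 555.9869995117188 325.88397216796875 3.8663692474365234 5.541162014007568 yaw -5.728614807128906
[318 134  14  40 376] [324.7287234  153.11170213]
rect 556.3599243164062 327.0975646972656 48.9981689453125 13.991522789001465 yaw 25.681962966918945
[318 133  15  41 436] [324.74541284 153.19266055]
rect 556.521728515625 327.2879638671875 49.862274169921875 15.250411987304688 yaw 25.342453002929688
top comb10_grip 0.74 [293.  186.8] [0.5953 0.2311 0.008 ]
top comb10_grip 0.67 [178.5 274.9] [0.3893 0.5027 0.008 ]
top comb10_edge 0.88 [164.2 260.1] [0.425  0.5401 0.002 ]
top comb10_edge 0.57 [307.8 172.6] [0.6311 0.1951 0.002 ]
side comb10_grip 0.74 [221.8 133.9] [0.3926 0.5135 0.008 ]
side comb10_grip 0.63 [288.8 163.6] [0.5576 0.333  0.008 ]
side comb10_grip 0.61 [310.6 186.5] [0.5928 0.2301 0.008 ]
side comb10_grip 0.5 [269.  184.2] [0.4836 0.271  0.008 ]
side comb10_edge 0.84 [249.9 194.5] [0.4251 0.2541 0.002 ]
side comb10_edge 0.8 [300.8 154.7] [0.603  0.3644 0.002 ]
side comb10_edge 0.72 [234.  127.3] [0.4348 0.5403 0.002 ]
side comb10_edge 0.55 [328.2 194.8] [0.6323 0.1922 0.002 ]
```

```bash
python3 - <<'E'
from h import *
move([.5565,.3275,.11],25.4)
E
```

```text
linear [ 14.1   5.9 109.8] turn [ 0.   -0.01 -4.59]
```

```bash
python3 -m pendant '{"linear":[[14,6,35],[14,6,75],[14,6,110],[14,6,110],[14,6,110],[14,6,110],[14,6,110]],"turn":[[0,0,-4.6],[0,0,-4.6],[0,0,-4.6],[0,0,-4.6],[0,0,-4.6],[0,0,-4.6],[0,0,-4.6]],"claw":[1,1,1,1,1,1,1]}'
python3 - <<'E'
from h import *
p=eyes.get_image('wrist');save(p,'w3.png')
print(proj(p,[.5565,.3275,.016]))
for q,z in dict(comb10_grip=.008,comb10_edge=.002).items():
    for a in spotter.landmark_of(p,q)[:2]: print(q,a['conf'],a['xy'],onz(p,a['xy'],z))
E
```

```text
time: 4.52
tcp_pos: [0.5576, 0.3292, 0.1131]
orientation: [-180.0, -0.3, 25.5]
contact_force: [-0.3, 0.1, 0.9]
gripper_width: 0.0855
finger_force: 0.0
[[322.86907478 188.41763609]]
comb10_grip 0.73 [95.7, 255.9] [0.39136529 0.50463592 0.008     ]
comb10_grip 0.61 [429.9, 194.7] [0.59248089 0.23267097 0.008     ]
comb10_edge 0.82 [481.2, 182.7] [0.62342438 0.19145215 0.002     ]
comb10_edge 0.79 [330.8, 315.2] [0.42757108 0.25681189 0.002     ]
```

View pics/w3.png

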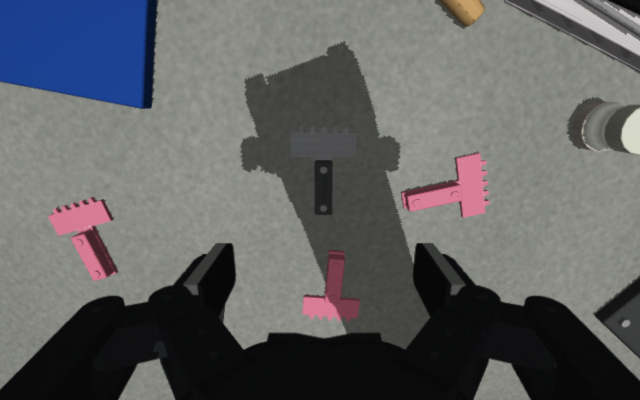

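The view shows the comb in the middle, with its holder at (323,187), five teeth up and square to the tool, as predicted. Fit once more, then descend.

```bash
python3 - <<'E'
from h import *
p=eyes.get_image('wrist')
for t in(36,42): h=holder(p,(290,130,360,230),t)
move([h[0],h[1],.004],h[2])
E
```

```text
[315 160  17  54 742] [322.53638814 186.23450135]
rect 557.3345947265625 327.4474182128906 49.666259765625 14.290770530700684 yaw 24.97201919555664
[315 160  17  54 796] [322.89070352 186.07914573]
rect 557.41748046875 327.2692565917969 49.66621398925781 14.683823585510254 yaw 24.972169876098633
linear [ -0.4   1.3 107.5] turn [-0.01 -0.16  0.48]
```

```bash
python3 -m pendant '{"linear":[[0,1,35],[0,1,70],[0,1,95],[0,1,106],[0,1,106],[0,1,106],[0,1,106],[0,1,106],[0,1,106],[0,1,106],[0,1,106],[0,1,106],[0,1,106],[0,1,106],[0,1,106],[0,1,106]],"turn":[[0,0,0.5],[0,0,0.5],[0,0,0.5],[0,0,0.5],[0,0,0.5],[0,0,0.5],[0,0,0.5],[0,0,0.5],[0,0,0.5],[0,0,0.5],[0,0,0.5],[0,0,0.5],[0,0,0.5],[0,0,0.5],[0,0,0.5],[0,0,0.5]],"claw":[1,1,1,1,1,1,0,0,0,0,0,0,0,0,0,0]}'
python3 -c "
from h import *
s=telemetry.state();print(s['gripper_width'],s['contact_force'],s['finger_force'],s['tcp_pos'],s['orientation'])"
```

```text
time: 6.05
tcp_pos: [0.5566, 0.3269, 0.0036]
orientation: [-180.0, 0.0, 24.9]
contact_force: [1.0, -0.3, 0.7]
gripper_width: 0.0001
finger_force: 0.0
0.00011191208752630272 [ 1.04001934 -0.30794864  0.68790091] 0.0 [0.55664575 0.3269062  0.00358516] [-1.79996016e+02  3.27114044e-03  2.49453426e+01]
```

The fingers closed on nothing. Looking.

```bash
python3 - <<'E'
from h import *
p=eyes.get_image('wrist');save(p,'w4.png')
q=eyes.get_image('side')
a=np.array(p['pixels']);b=cv2.resize(np.array(q['pixels'])[110:230,220:380],(640,480))
save({'pixels':np.vstack([a[:,:],])},'w4.png')
c=np.zeros((480,800,3),np.uint8)
c[:300,:480]=cv2.resize(a,(480,300)); 
c[:, 480:]=b[:,160:480]
save({'pixels':c},'c4.png')
E
```

```text
(no output)
```

View pics/c4.png

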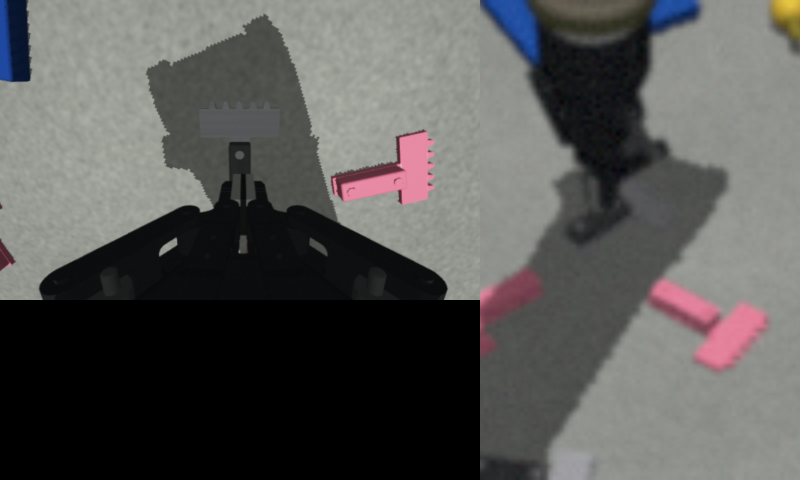

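```bash
python3 - <<'E'
from h import *
a=cv2.imread('pics/w4.png')[170:350,230:410]
cv2.imwrite('pics/c5.png',cv2.convertScaleAbs(cv2.resize(a,(600,600),interpolation=cv2.INTER_CUBIC),alpha=2))
s=telemetry.state();print(s['time'],s['gripper_width'],s['finger_force'])
p=eyes.get_image('wrist'); P,R=tool()
print(proj(p,[P,P-R[:,2]*.019]))
E
```

```text
6.15 -0.00010469616895762606 0.0
[[320.39645963 227.34588366]
 [320.00860607 240.90695416]]
```

View pics/c5.png

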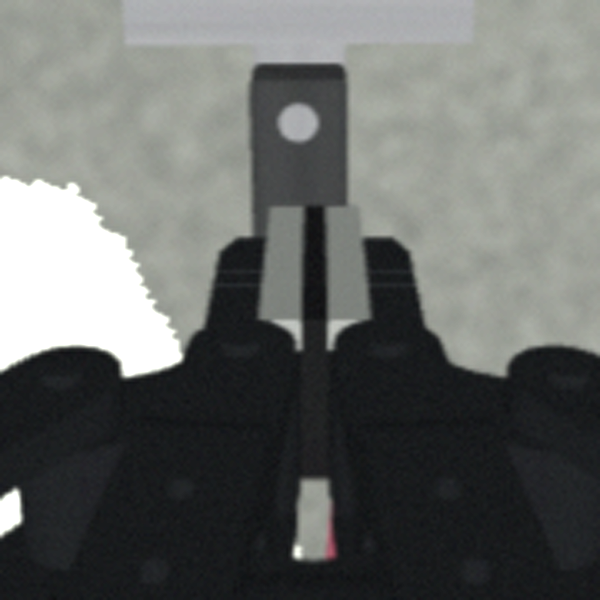

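```bash
python3 - <<'E'
from h import *
p=eyes.get_image('wrist'); P,R=tool()
c=np.array([.5573,.3273]);a=np.radians(24.97);ex=np.array([np.cos(a),np.sin(a)]);ey=np.array([-ex[1],ex[0]])
for dz in(0,-.01,-.02):
  pts=[[*(c+ex*x+ey*y),z+dz] for x,y,z in[(.028,.03,.004),(.028,-.03,.004),(.025,.008,.016),(.025,-.008,.016)]]
  print(dz,((proj(p,pts)-[230,170])*600/180).round(0).tolist())
for w in(0,.016): print(((proj(p,[P+R@[.011,s*w/2,0] for s in(-1,1)])-[230,170])*600/180).round().tolist())
print('opt centre', -np.array(p['R']).T@p['t'])
E
```

```text
0 [[126.0, 37.0], [475.0, 36.0], [250.0, 72.0], [349.0, 72.0]]
-0.01 [[135.0, 23.0], [466.0, 23.0], [253.0, 56.0], [347.0, 56.0]]
-0.02 [[144.0, 12.0], [459.0, 11.0], [256.0, 42.0], [345.0, 42.0]]
[[301.0, 133.0], [301.0, 133.0]]
[[256.0, 133.0], [346.0, 133.0]]
opt centre [0.6211471  0.35458045 0.17262637]
```

```bash
python3 -c "
from h import *
print(r.hold_point_z,[a for a in dir(r) if a[0]!='_'])"
python3 -m pendant '{"linear":[[0,0,0],[0,0,0],[0,0,0],[0,0,0],[0,0,2],[0,0,4],[0,0,5],[0,0,5],[0,0,5]],"turn":[[0,0,0],[0,0,0],[0,0,0],[0,0,0],[0,0,0],[0,0,0],[0,0,0],[0,0,0],[0,0,0]],"claw":[0.35,0.35,0.35,0.35,0.35,0.35,0.35,0.35,0.35]}'
python3 - <<'E'
from h import *
p=eyes.get_image('wrist')
cv2.imwrite('pics/c6.png',cv2.convertScaleAbs(cv2.resize(np.array(p['pixels'])[170:350,230:410,::-1],(600,600),interpolation=cv2.INTER_CUBIC),alpha=2))
E
```

```text
0.0187 ['MotionError', 'hold_point_z']
time: 7.0
tcp_pos: [0.5566, 0.3269, -0.0015]
orientation: [-180.0, 0.0, 25.0]
contact_force: [-0.1, -0.2, 0.4]
gripper_width: 0.0297
finger_force: 0.0
```

View pics/c6.png

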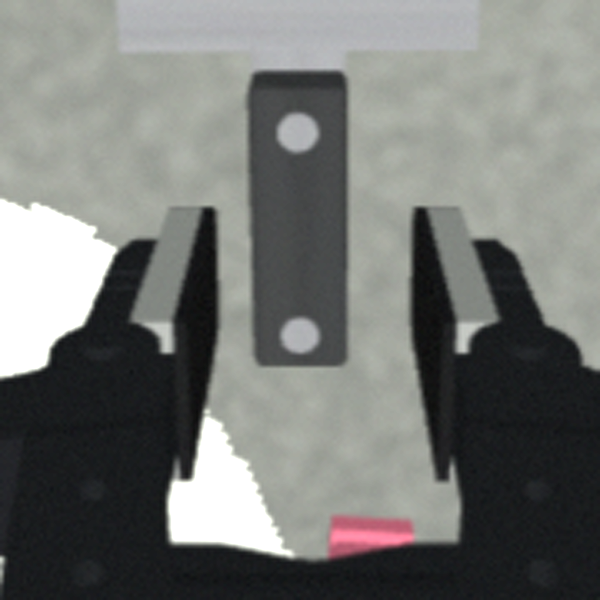

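The tips are still well above the bench, so the nominal TCP isn't where the tips really are. I'll carry on with a guarded descent, watching the force.

```bash
python3 -m pendant '{"linear":[[0,0,3],[0,0,6],[0,0,9],[0,0,11],[0,0,12],[0,0,12]],"turn":[[0,0,0],[0,0,0],[0,0,0],[0,0,0],[0,0,0],[0,0,0]],"claw":[0.35,0.35,0.35,0.35,0.35,0.35]}'
python3 - <<'E'
from h import *
p=eyes.get_image('wrist')
g=np.array(p['pixels']).max(2)
P,R=tool()
# pad front tip columns in crop coords
save(p,'w7.png')
# estimate tip height: find x gap between inner pad edges at row ~231+
for row in(232,236,240): print(row,g[row,255:390].tolist())
E
```

```text
time: 7.55
tcp_pos: [0.5564, 0.3268, -0.0138]
orientation: [180.0, 0.0, 25.0]
contact_force: [0.5, 0.2, -0.9]
gripper_width: 0.0299
finger_force: 0.0
232 [85, 84, 85, 87, 87, 86, 88, 86, 85, 85, 85, 85, 86, 85, 82, 82, 80, 81, 80, 81, 81, 82, 83, 85, 84, 77, 69, 66, 65, 66, 65, 65, 65, 66, 64, 49, 34, 28, 33, 62, 81, 85, 84, 82, 82, 82, 81, 73, 52, 37, 38, 39, 40, 40, 40, 40, 39, 39, 40, 39, 39, 39, 39, 37, 36, 36, 36, 38, 37, 38, 39, 39, 38, 39, 39, 38, 39, 38, 37, 42, 70, 85, 87, 88, 90, 89, 88, 86, 86, 85, 86, 85, 87, 87, 88, 88, 89, 88, 76, 51, 33, 30, 38, 56, 64, 65, 65, 66, 66, 64, 64, 66, 70, 79, 87, 88, 89, 88, 87, 87, 87, 88, 88, 89, 90, 90, 90, 90, 90, 89, 88, 89, 88, 87, 88]
236 [85, 85, 85, 85, 86, 86, 87, 86, 85, 85, 86, 86, 85, 85, 86, 86, 85, 85, 85, 85, 84, 83, 84, 81, 74, 70, 70, 68, 70, 69, 69, 69, 69, 67, 49, 22, 13, 11, 14, 36, 70, 86, 86, 86, 85, 84, 84, 82, 61, 39, 37, 38, 39, 40, 40, 39, 40, 39, 39, 39, 39, 38, 36, 38, 36, 37, 38, 37, 38, 37, 39, 38, 40, 39, 39, 39, 39, 39, 37, 43, 68, 83, 85, 84, 84, 84, 83, 84, 86, 87, 87, 90, 91, 90, 90, 90, 90, 87, 61, 26, 12, 12, 12, 24, 54, 68, 70, 69, 69, 70, 68, 69, 69, 70, 77, 85, 87, 87, 87, 85, 85, 84, 86, 86, 85, 87, 87, 88, 88, 89, 88, 88, 87, 87, 86]
240 [90, 89, 88, 88, 88, 87, 87, 86, 85, 85, 85, 85, 85, 85, 86, 86, 87, 84, 85, 87, 84, 84, 80, 72, 69, 69, 70, 69, 69, 69, 70, 69, 67, 48, 22, 12, 10, 11, 11, 25, 63, 85, 86, 86, 84, 85, 84, 83, 61, 37, 36, 38, 39, 39, 39, 40, 40, 39, 40, 39, 39, 37, 38, 37, 38, 37, 36, 36, 38, 37, 38, 38, 39, 39, 38, 38, 38, 38, 36, 40, 66, 82, 84, 84, 84, 83, 83, 82, 83, 83, 83, 83, 84, 85, 85, 86, 86, 82, 57, 23, 11, 9, 11, 13, 25, 54, 69, 69, 69, 67, 68, 69, 70, 68, 71, 75, 82, 86, 86, 85, 84, 83, 83, 83, 83, 85, 85, 86, 87, 89, 89, 89, 88, 87, 85]
```

```bash
python3 -m pendant '{"linear":[[0,0,2],[0,0,4],[0,0,6],[0,0,8],[0,0,9],[0,0,9]],"turn":[[0,0,0],[0,0,0],[0,0,0],[0,0,0],[0,0,0],[0,0,0]],"claw":[0.35,0.35,0.35,0.35,0.35,0.35]}'
```

```text
time: 8.1
tcp_pos: [0.5565, 0.3268, -0.0228]
orientation: [180.0, 0.0, 24.9]
contact_force: [-0.4, -0.4, 0.6]
gripper_width: 0.0302
finger_force: 0.0
```

```bash
python3 -m pendant '{"linear":[[0,0,1],[0,0,2],[0,0,2.5],[0,0,2.5]],"turn":[[0,0,0],[0,0,0],[0,0,0],[0,0,0]],"claw":[0.35,0.35,0.35,0.35]}'
python3 - <<'E'
from h import *
p=eyes.get_image('wrist')
cv2.imwrite('pics/c8.png',cv2.convertScaleAbs(cv2.resize(np.array(p['pixels'])[170:350,230:410,::-1],(600,600),interpolation=cv2.INTER_CUBIC),alpha=2))
E
```

```text
time: 8.43
tcp_pos: [0.5566, 0.3269, -0.0249]
orientation: [-180.0, 0.0, 24.9]
contact_force: [-0.2, -1.0, 0.3]
gripper_width: 0.0296
finger_force: 0.0
```

View pics/c8.png

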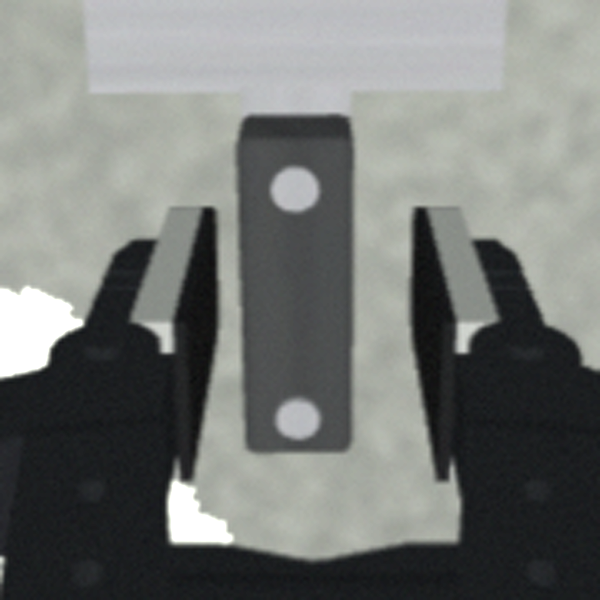

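The pads now straddle the holder, with the tips about 5 mm above the bench and the holder nearly centred. Closing.

```bash
python3 -m pendant '{"linear":[[0,0,0],[0,0,0],[0,0,0],[0,0,0],[0,0,0],[0,0,0]],"turn":[[0,0,0],[0,0,0],[0,0,0],[0,0,0],[0,0,0],[0,0,0]],"claw":[0,0,0,0,0,0]}'
```

```text
time: 8.98
tcp_pos: [0.5568, 0.3273, -0.0245]
orientation: [-180.0, -0.0, 25.0]
contact_force: [-1.1, 1.3, 4.2]
gripper_width: 0.0149
finger_force: 59.8
```

```bash
python3 - <<'E'
from h import *
move([.535,-.106,.10],-16)
E
```

```text
linear [-202.5  383.6 -124.7] turn [-3.000e-02 -3.000e-02  4.096e+01]
```

```bash
python3 -m pendant '{"linear":[[0,0,-20],[0,0,-50],[0,0,-85],[-18,35,-110],[-36,70,-125],[-54,105,-125],[-72,140,-125],[-90,175,-125],[-108,210,-125],[-126,245,-125],[-144,280,-125],[-162,315,-125],[-180,345,-125],[-193,370,-125],[-202,384,-125],[-202,384,-125],[-202,384,-125]],"turn":[[0,0,0],[0,0,0],[0,0,0],[0,0,5],[0,0,10],[0,0,15],[0,0,20],[0,0,25],[0,0,30],[0,0,35],[0,0,38],[0,0,41],[0,0,41],[0,0,41],[0,0,41],[0,0,41],[0,0,41]],"claw":[0,0,0,0,0,0,0,0,0,0,0,0,0,0,0,0,0]}'
python3 - <<'E'
from h import *
p=eyes.get_image('wrist');save(p,'w9.png')
for q,z in dict(fixture=0,rest_top=.068,screw_mid=.07,comb10_edge=.11,comb10_grip=.12).items():
    for a in spotter.landmark_of(p,q)[:1]: print(q,a['conf'],a['xy'],onz(p,a['xy'],z))
E
```

```text
time: 10.4
tcp_pos: [0.5348, -0.1079, 0.0996]
orientation: [180.0, 0.1, -16.2]
contact_force: [-0.3, 0.4, -1.0]
gripper_width: 0.0144
finger_force: 59.3
fixture 0.78 [319.6, 67.0] [ 0.63364083 -0.13509281  0.        ]
rest_top 0.83 [315.9, 153.1] [ 0.5754966  -0.11624434  0.068     ]
screw_mid 0.91 [317.3, 50.6] [ 0.63497097 -0.13495503  0.07      ]
comb10_edge 0.89 [320.2, 151.7] [ 0.581376   -0.12141837  0.11      ]
comb10_grip 0.74 [325.7, 253.7] [ 0.5288294  -0.10913389  0.12      ]
```

View pics/w9.png

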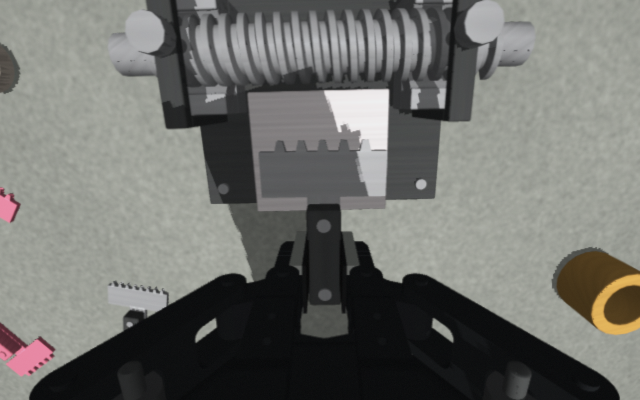

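The comb is held square, with its five teeth at (280–365,145) over the rest at (318,150). The screw runs across at row 50. Computing exact offsets next.

```bash
python3 - <<'E'
from h import *
p=eyes.get_image('wrist');P,R=tool();print(P,telemetry.state()['orientation'])
yaw=lambda a,b:np.degrees(np.arctan2(b[1]-a[1],b[0]-a[0]))
zl=P[2]+.0245
for n,a,b,z in[('restfront',(257,211),(385,208),.068),('restback',(248,90.5),(388,90.5),.068),('dots',(223,189),(421,184),.014),('leafback',(262,199),(387,196),zl+.004)]:
    A,B=onz(p,a,z),onz(p,b,z);print(n,yaw(B,A)-90,np.linalg.norm(A-B),(A+B)/2)
for q,z in dict(fixture=0,rest_top=.068,screw_mid=.07,comb10_edge=zl+.002,comb10_grip=zl+.008).items():
    for a in spotter.landmark_of(p,q)[:1]: print(q,a['conf'],a['xy'],onz(p,a['xy'],z), 'tool',R.T@(onz(p,a['xy'],z)-P)*1000)
E
```

```text
[ 0.53563364 -0.10538708  0.10012721] [-1.79983229e+02  1.98839562e-03 -1.59529259e+01]
restfront -14.538769671191488 0.08991183107161482 [ 0.53731312 -0.10544767  0.068     ]
restback -15.965826736112163 0.08833792977551146 [ 0.61406318 -0.12569563  0.068     ]
dots -14.462017208372217 0.17281103430545536 [ 0.53956065 -0.10636664  0.014     ]
leafback -14.521814672796921 0.06061434530149672 [ 0.56285871 -0.11517186  0.12862721]
fixture 0.79 [322.4, 64.4] [ 0.63609304 -0.13460758  0.        ] tool [104.62514586   0.51344051 100.12343127]
rest_top 0.76 [321.9, 149.8] [ 0.57736168 -0.11770132  0.068     ] tool [43.50665394  0.38054785 32.12558827]
screw_mid 0.75 [325.0, 50.5] [ 0.63485547 -0.13620516  0.07      ] tool [103.87190091   2.36914849  30.12291119]
comb10_edge 0.56 [318.2, 151.7] [ 0.58474529 -0.11837737  0.12662721] tool [ 50.78968626  -1.01596671 -26.50146638]
comb10_grip 0.86 [323.5, 253.2] [ 0.53630573 -0.10711275  0.13262721] tool [  1.11937391   1.46496995 -32.50046906]
```

```bash
python3 -m pendant '{"linear":[[8,0,12],[15,0,25],[15,0,38],[15,0,48],[15,0,53],[15,0,53],[15,0,53]],"turn":[[0,0,0],[0,0,0],[0,0,0],[0,0,0],[0,0,0],[0,0,0],[0,0,0]],"claw":[0,0,0,0,0,0,0]}'
python3 -m pendant '{"linear":[[0,0,1],[0,0,2],[0,0,2],[0,0,2]],"turn":[[0,0,0],[0,0,0],[0,0,0],[0,0,0]],"claw":[0,0,0,0]}'
python3 - <<'E'
from h import *
P,R=tool();p=eyes.get_image('wrist');save(p,'w10.png')
print(P,telemetry.state()['contact_force'])
for q,z in dict(rest_top=.068,screw_mid=.07,comb10_edge=P[2]+.0265).items():
    for a in spotter.landmark_of(p,q)[:1]: print(q,a['conf'],a['xy'], 'tool',R.T@(onz(p,a['xy'],z)-P)*1000)
E
```

```text
time: 11.58
tcp_pos: [0.5499, -0.1105, 0.0473]
orientation: [-180.0, 0.0, -16.0]
contact_force: [0.1, 0.5, -0.5]
gripper_width: 0.0143
finger_force: 59.3
time: 11.92
tcp_pos: [0.5501, -0.1106, 0.0455]
orientation: [-180.0, -0.0, -16.1]
contact_force: [-0.4, -0.5, -1.2]
gripper_width: 0.0141
finger_force: 59.3
[ 0.55009053 -0.11062828  0.04551886] [ 0.32081724  0.96129628 -0.10050459]
screw_mid 0.7 [318.4, 69.1] tool [ 87.4532242   -0.52208292 -24.42761439]
comb10_edge 0.93 [320.8, 150.6] tool [ 51.38068676   0.45703499 -26.46864177]
```

```bash
python3 -m pendant '{"linear":[[0,0,0.5],[0,0,1],[0,0,1.5],[0,0,1.5]],"turn":[[0,0,0],[0,0,0],[0,0,0],[0,0,0]],"claw":[0,0,0,0]}' | grep -E 'pos|contact'
python3 -m pendant '{"linear":[[0,0,0.5],[0,0,0.5],[0,0,0.5]],"turn":[[0,0,0],[0,0,0],[0,0,0]],"claw":[0,0,0]}' | grep -E 'pos|contact'
```

```text
tcp_pos: [0.5499, -0.1106, 0.0435]
contact_force: [0.3, -0.5, -1.2]
tcp_pos: [0.5499, -0.1106, 0.0434]
contact_force: [-2.8, -0.6, 3.7]
```

```bash
python3 -m pendant '{"linear":[[2,0,0],[4,0,0],[6,0,0],[7,0,0],[8,0,0],[8,0,0]],"turn":[[0,0,0],[0,0,0],[0,0,0],[0,0,0],[0,0,0],[0,0,0]],"claw":[0,0,0,0,0,0]}' | grep -E 'pos|contact|orient'
python3 - <<'E'
from h import *
P,R=tool();p=eyes.get_image('wrist');save(p,'w11.png')
s=telemetry.state();print(P,R.T@s['contact_force'])
for q,z in dict(rest_top=.068,screw_mid=.07,comb10_edge=.07).items():
    for a in spotter.landmark_of(p,q)[:1]: print(q,a['conf'],a['xy'], 'tool',R.T@(onz(p,a['xy'],z)-P)*1000)
E
```

```text
tcp_pos: [0.5579, -0.1127, 0.0434]
orientation: [-180.0, -0.0, -16.0]
contact_force: [-3.4, 0.5, 5.8]
[ 0.55793669 -0.11273264  0.0434464 ] [-3.19551464  0.3449523  -4.04824123]
screw_mid 0.73 [320.7, 83.8] tool [ 81.09969255   0.50581491 -26.53211878]
comb10_edge 0.77 [318.7, 151.5] tool [ 50.96283098  -0.53089319 -26.53995145]
```

```bash
for i in 1; do python3 -m pendant '{"linear":[[1,0,0],[2,0,0],[3,0,0],[3,0,0]],"turn":[[0,0,0],[0,0,0],[0,0,0],[0,0,0]],"claw":[0,0,0,0]}' | grep -E 'pos|contact|orient'; done
python3 -m pendant '{"linear":[[1,0,0],[1,0,0]],"turn":[[0,0,0],[0,0,0]],"claw":[0,0]}' | grep -E 'pos|contact'
python3 -m pendant '{"linear":[[1,0,0],[1,0,0]],"turn":[[0,0,0],[0,0,0]],"claw":[0,0]}' | grep -E 'pos|contact'
```

```text
tcp_pos: [0.5608, -0.1136, 0.0434]
orientation: [-180.0, -0.0, -16.0]
contact_force: [-3.1, 2.1, 5.2]
tcp_pos: [0.5618, -0.1138, 0.0435]
contact_force: [-2.7, 1.2, 5.6]
tcp_pos: [0.5627, -0.1141, 0.0434]
contact_force: [-3.4, 0.5, 5.9]
```

```bash
python3 -m pendant '{"linear":[[1,0,0],[1,0,0]],"turn":[[0,0,0],[0,0,0]],"claw":[0,0]}' | grep -E 'pos|contact'
python3 -m pendant '{"linear":[[1,0,0],[1,0,0]],"turn":[[0,0,0],[0,0,0]],"claw":[0,0]}' | grep -E 'pos|contact'
```

```text
tcp_pos: [0.5635, -0.1143, 0.0434]
contact_force: [-3.8, 1.3, 5.8]
tcp_pos: [0.5636, -0.1144, 0.0434]
contact_force: [-8.2, 1.0, 10.0]
```

Contact is where the crests should be. I'll ease off and slide sideways, feeling for the grooves.

```bash
cat > f.py <<'E'
from h import *
P,R=tool();s=telemetry.state();P0=np.array([.5579,-.1127,.0434]);R0=Ro.from_euler('xyz',[180,0,-14.7],degrees=True).as_matrix()
print('t',s['time'],'prog x,y(fix)',(R0.T@(P-P0)*1000).round(1),'F(fix x,y,z up)',(R0.T@s['contact_force']*[1,1,-1]).round(1),'yaw',s['orientation'][2].round(2),'wt',np.round(s['wrist_torque'],2))
E
python3 f.py
python3 -m pendant '{"linear":[[-0.3,0.5,0],[-0.3,1,0],[-0.3,1,0]],"turn":[[0,0,0],[0,0,0],[0,0,0]],"claw":[0,0,0]}' >/dev/null; python3 f.py
python3 -m pendant '{"linear":[[0,0.5,0],[0,1,0],[0,1,0]],"turn":[[0,0,0],[0,0,0],[0,0,0]],"claw":[0,0,0]}' >/dev/null; python3 f.py
python3 -m pendant '{"linear":[[0,0.5,0],[0,1,0],[0,1,0]],"turn":[[0,0,0],[0,0,0],[0,0,0]],"claw":[0,0,0]}' >/dev/null; python3 f.py
```

```text
t 14.4 prog x,y(fix) [ 5.9  0.2 -0. ] F(fix x,y,z up) [-8.2  1.1 10. ] yaw -16.04 wt [0.46 1.64 0.02]
t 14.65 prog x,y(fix) [ 6.   0.2 -0. ] F(fix x,y,z up) [-5.8 -1.8  8. ] yaw -16.0 wt [0.81 1.09 0.02]
t 14.9 prog x,y(fix) [ 6.   0.4 -0. ] F(fix x,y,z up) [-5.3 -4.3  7.4] yaw -15.94 wt [1.14 0.88 0.1 ]
t 15.15 prog x,y(fix) [ 6.   0.6 -0. ] F(fix x,y,z up) [-5.5 -5.1  5.3] yaw -15.9 wt [1.44 0.75 0.18]
```

```bash

python3 -m pendant '{"linear":[[0,0.5,0],[0,1,0],[0,1,0]],"turn":[[0,0,0],[0,0,0],[0,0,0]],"claw":[0,0,0]}' >/dev/null; python3 f.py
python3 -m pendant '{"linear":[[0,0.5,0],[0,1,0],[0,1,0]],"turn":[[0,0,0],[0,0,0],[0,0,0]],"claw":[0,0,0]}' >/dev/null; python3 f.py
python3 -m pendant '{"linear":[[0,0.5,0],[0,1,0],[0,1,0]],"turn":[[0,0,0],[0,0,0],[0,0,0]],"claw":[0,0,0]}' >/dev/null; python3 f.py
```

```text
t 15.4 prog x,y(fix) [ 6.1  1.  -0. ] F(fix x,y,z up) [-4.9 -6.5  5. ] yaw -15.86 wt [1.7  0.6  0.23]
t 15.65 prog x,y(fix) [ 6.   1.4 -0. ] F(fix x,y,z up) [-4.2 -8.5  6.1] yaw -15.83 wt [1.97 0.5  0.28]
t 15.9 prog x,y(fix) [ 5.9  2.5 -0. ] F(fix x,y,z up) [-6.2 -8.8  6.9] yaw -15.83 wt [1.97 0.64 0.25]
```

```bash
for i in 1 2; do
python3 -m pendant '{"linear":[[0,0.5,0],[0,1,0],[0,1,0]],"turn":[[0,0,0],[0,0,0],[0,0,0]],"claw":[0,0,0]}' >/dev/null; python3 f.py; done
python3 - <<'E'
from h import *
p=eyes.get_image('wrist');P,R=tool();save(p,'w12.png')
g=np.array(p['pixels']).mean(2).astype(np.float32)
xs=np.arange(45,85,1.);ys=np.arange(-32,32,.25)
X,Y=np.meshgrid(xs,ys,indexing='ij')
W=P+(np.stack([X/1000,Y/1000],-1)@R[:,:2].T); W[...,2]=.07
q=proj(p,W).reshape(*X.shape,2).astype(np.float32)
im=cv2.remap(g,q[...,0],q[...,1],cv2.INTER_LINEAR)
for i,x in enumerate(xs):
    m=(abs(ys)<=20); d=im[i,m]-im[i,m].mean(); c=(d*np.exp(-2j*np.pi*ys[m]/10)).mean()
    print(x,'mean',im[i,m].mean().round(),'amp',(2*abs(c)).round(1),'brightpeak y',(-np.angle(c)*10/2/np.pi).round(2))
E
```

```text
t 16.15 prog x,y(fix) [ 6.   3.9 -0. ] F(fix x,y,z up) [-5.1 -7.8  6. ] yaw -15.86 wt [1.75 0.6  0.23]
t 16.4 prog x,y(fix) [ 6.   4.5 -0.1] F(fix x,y,z up) [-4.5 -8.3  6.4] yaw -15.83 wt [1.92 0.58 0.31]
45.0 mean 114.0 amp 0.3 brightpeak y 1.43
46.0 mean 114.0 amp 1.1 brightpeak y -0.23
47.0 mean 113.0 amp 1.5 brightpeak y -0.15
48.0 mean 113.0 amp 3.5 brightpeak y -0.2
49.0 mean 114.0 amp 4.1 brightpeak y -0.34
50.0 mean 118.0 amp 6.8 brightpeak y -0.47
51.0 mean 114.0 amp 14.1 brightpeak y -0.17
52.0 mean 119.0 amp 10.1 brightpeak y -1.06
53.0 mean 110.0 amp 13.3 brightpeak y -0.16
54.0 mean 86.0 amp 37.4 brightpeak y 0.42
55.0 mean 75.0 amp 41.6 brightpeak y 0.55
56.0 mean 69.0 amp 26.6 brightpeak y 0.31
57.0 mean 61.0 amp 16.5 brightpeak y -1.35
58.0 mean 63.0 amp 18.2 brightpeak y -1.6
59.0 mean 67.0 amp 19.8 brightpeak y -1.69
60.0 mean 70.0 amp 20.6 brightpeak y -1.76
61.0 mean 74.0 amp 18.3 brightpeak y -1.94
62.0 mean 80.0 amp 14.7 brightpeak y -2.02
63.0 mean 84.0 amp 13.2 brightpeak y -1.92
64.0 mean 88.0 amp 11.3 brightpeak y -1.81
65.0 mean 92.0 amp 10.1 brightpeak y -1.56
66.0 mean 95.0 amp 11.3 brightpeak y -1.51
67.0 mean 96.0 amp 10.5 brightpeak y -1.42
68.0 mean 102.0 amp 8.1 brightpeak y -2.32
69.0 mean 105.0 amp 8.2 brightpeak y -2.16
70.0 mean 107.0 amp 6.5 brightpeak y -2.27
71.0 mean 110.0 amp 6.5 brightpeak y -2.22
72.0 mean 112.0 amp 5.8 brightpeak y -1.94
73.0 mean 114.0 amp 6.3 brightpeak y -1.68
74.0 mean 116.0 amp 6.2 brightpeak y -1.21
75.0 mean 118.0 amp 7.1 brightpeak y -1.03
76.0 mean 122.0 amp 7.9 brightpeak y -0.59
77.0 mean 124.0 amp 8.3 brightpeak y -0.88
78.0 mean 126.0 amp 9.9 brightpeak y -0.84
79.0 mean 127.0 amp 9.0 brightpeak y -0.82
80.0 mean 125.0 amp 9.3 brightpeak y -0.85
81.0 mean 128.0 amp 13.7 brightpeak y -0.04
82.0 mean 128.0 amp 17.1 brightpeak y -0.09
83.0 mean 126.0 amp 18.3 brightpeak y -0.34
84.0 mean 128.0 amp 15.0 brightpeak y 0.09
```

By image phase the teeth are about 2 mm past the crest centres, so about 3 mm more in the same direction puts them in the grooves.

```bash
for i in 1 2; do
python3 -m pendant '{"linear":[[0,0.5,0],[0,1,0],[0,1,0]],"turn":[[0,0,0],[0,0,0],[0,0,0]],"claw":[0,0,0]}' >/dev/null; python3 f.py; done
```

```text
t 16.7 prog x,y(fix) [ 6.6  6.9 -0.1] F(fix x,y,z up) [-0.5 -1.3  2. ] yaw -15.89 wt [0.37 0.01 0.07]
t 16.95 prog x,y(fix) [ 6.8  8.6 -0.1] F(fix x,y,z up) [-0.3 -5.2  4.4] yaw -15.96 wt [ 1.23 -0.24  0.2 ]
```

Dropped in. I'll centre it and push home gently.

```bash

python3 -m pendant '{"linear":[[0.5,-1,0],[1,-1.5,0],[1,-1.5,0]],"turn":[[0,0,0],[0,0,0],[0,0,0]],"claw":[0,0,0]}' >/dev/null; python3 f.py
for i in 1 2; do python3 -m pendant '{"linear":[[0.5,0,0],[1,0,0],[1,0,0]],"turn":[[0,0,0],[0,0,0],[0,0,0]],"claw":[0,0,0]}' >/dev/null; python3 f.py; done
```

```text
t 17.2 prog x,y(fix) [ 6.8  8.6 -0. ] F(fix x,y,z up) [-5.2 -1.9  8.7] yaw -16.03 wt [0.9 1.  0.2]
t 17.45 prog x,y(fix) [ 6.9  8.6 -0. ] F(fix x,y,z up) [-10.   -2.6  11.9] yaw -16.03 wt [1.13 1.87 0.21]
t 17.7 prog x,y(fix) [7.3 8.4 0. ] F(fix x,y,z up) [-12.8  -3.   14.1] yaw -16.01 wt [1.27 2.34 0.17]
```

```bash

python3 -m pendant '{"linear":[[-0.5,-0.5,-0.5],[-0.8,-1,-0.8],[-0.8,-1,-0.8]],"turn":[[0,0,0],[0,0,0],[0,0,0]],"claw":[0,0,0]}' >/dev/null; python3 f.py
python3 -m pendant '{"linear":[[0,-0.5,0],[0,-1,0],[0,-1,0]],"turn":[[0,0,0],[0,0,0],[0,0,0]],"claw":[0,0,0]}' >/dev/null; python3 f.py
python3 -m pendant '{"linear":[[0.5,0,0],[1,0,0],[1,0,0]],"turn":[[0,0,0],[0,0,0],[0,0,0]],"claw":[0,0,0]}' >/dev/null; python3 f.py
```

```text
t 17.95 prog x,y(fix) [ 7.9  8.  -0. ] F(fix x,y,z up) [-5.1 -2.2  1.8] yaw -16.06 wt [0.67 0.75 0.12]
t 18.2 prog x,y(fix) [ 8.9  7.4 -0.3] F(fix x,y,z up) [-0.8  0.9 -0.1] yaw -16.09 wt [-0.01 -0.01  0.01]
t 18.45 prog x,y(fix) [ 9.8  7.2 -0.5] F(fix x,y,z up) [ 0.6  0.8 -1.4] yaw -16.07 wt [ 0.03  0.05 -0.01]
```

```bash

python3 -m pendant '{"linear":[[0.5,0,0.2],[1,0,0.4],[1,0,0.4]],"turn":[[0,0,0],[0,0,0],[0,0,0]],"claw":[0,0,0]}' >/dev/null; python3 f.py
python3 -m pendant '{"linear":[[0.4,0,0],[0.8,0,0],[0.8,0,0]],"turn":[[0,0,0],[0,0,0],[0,0,0]],"claw":[0,0,0]}' >/dev/null; python3 f.py
```

```text
t 18.7 prog x,y(fix) [10.5  7.  -0.1] F(fix x,y,z up) [-0.7  0.3  0.1] yaw -16.06 wt [-0.02  0.13  0.02]
t 18.95 prog x,y(fix) [10.6  7.  -0.1] F(fix x,y,z up) [-5.8  0.9  2. ] yaw -16.05 wt [0.13 1.01 0.01]
```

```bash

python3 -m pendant '{"linear":[[0.4,0,0],[0.4,0,0],[0.4,0,0],[0.4,0,0],[0.4,0,0],[0.4,0,0],[0.4,0,0],[0.4,0,0],[0.4,0,0],[0.4,0,0],[0.4,0,0],[0.4,0,0],[0.4,0,0],[0.4,0,0]],"turn":[[0,0,0],[0,0,0],[0,0,0],[0,0,0],[0,0,0],[0,0,0],[0,0,0],[0,0,0],[0,0,0],[0,0,0],[0,0,0],[0,0,0],[0,0,0],[0,0,0]],"claw":[0,0,0,0,0,0,0,0,0,0,0,0,0,0]}' >/dev/null; python3 f.py
python3 - <<'E'
from h import *
p=eyes.get_image('wrist');P,R=tool();save(p,'w13.png')
for q,z in dict(rest_top=.068,screw_mid=.07,comb10_edge=.07,comb10_grip=.076).items():
    for a in spotter.landmark_of(p,q)[:1]: print(q,a['conf'],a['xy'], 'tool',R.T@(onz(p,a['xy'],z)-P)*1000)
g=np.array(p['pixels']).mean(2).astype(np.float32)
xs=np.arange(20,64,1.);ys=np.arange(-27,27.1,.25)
def im(z):
    X,Y=np.meshgrid(xs,ys,indexing='ij')
    W=P+(np.stack([X/1000,Y/1000],-1)@R[:,:2].T); W[...,2]=z
    q=proj(p,W).reshape(*X.shape,2).astype(np.float32)
    return cv2.remap(g,q[...,0],q[...,1],cv2.INTER_LINEAR)
I=im(.072)
for i,x in enumerate(xs):
    if x>=44: print(x,I[i,::4].astype(int).tolist())
# leaf back edge slope: max gradient along x in 22..34 per y
for y0 in(-25,-20,-14,14,20,25):
    j=np.argmin(abs(ys-y0)); col=I[:16,max(j-4,0):j+5].mean(1); d=np.diff(col); k=abs(d).argmax(); print('back edge y',y0,xs[k],d.round(0).tolist())
E
```

```text
t 20.1167 prog x,y(fix) [10.6  7.1 -0.1] F(fix x,y,z up) [-6.3  0.6  3.7] yaw -16.05 wt [0.31 1.44 0.02]
rest_top 0.57 [305.8, 231.0] tool [  9.70834371  -7.43908772 -24.57994995]
screw_mid 0.78 [303.6, 109.6] tool [ 70.01007725  -7.30796887 -26.69662802]
comb10_edge 0.56 [320.9, 148.9] tool [ 52.18693774   0.48132373 -26.65982099]
comb10_grip 0.75 [324.9, 253.5] tool [  1.02213863   2.36697076 -32.56024441]
44.0 [116, 116, 116, 116, 115, 115, 116, 116, 115, 116, 115, 116, 116, 116, 116, 116, 116, 115, 116, 116, 116, 116, 116, 115, 116, 115, 116, 114, 115, 115, 116, 116, 115, 115, 115, 116, 115, 116, 116, 115, 115, 114, 114, 114, 114, 116, 202, 226, 226, 226, 226, 226, 226, 226, 225]
45.0 [117, 117, 117, 117, 116, 116, 117, 117, 117, 116, 116, 117, 117, 116, 117, 117, 116, 116, 116, 116, 117, 116, 118, 116, 117, 116, 115, 116, 115, 115, 115, 115, 115, 115, 115, 115, 116, 115, 115, 116, 115, 115, 114, 114, 114, 139, 224, 226, 226, 226, 226, 226, 226, 226, 226]
46.0 [116, 117, 116, 116, 115, 116, 115, 116, 116, 116, 115, 116, 116, 116, 116, 116, 116, 116, 115, 115, 115, 116, 115, 115, 
[... 4386 characters left out ...]
7, 182, 126, 180, 185, 185, 148, 79, 97, 187, 193, 193]
back edge y -25 29.0 [2.0, -0.0, -2.0, -1.0, 4.0, 1.0, -5.0, -2.0, -15.0, -21.0, -3.0, -2.0, 1.0, 2.0, -0.0]
back edge y -20 29.0 [3.0, -0.0, -3.0, -1.0, 4.0, 3.0, -6.0, -2.0, -13.0, -23.0, -4.0, -2.0, 1.0, 2.0, -1.0]
back edge y -14 29.0 [2.0, 1.0, -3.0, -1.0, 4.0, 4.0, -4.0, -4.0, -8.0, -27.0, -4.0, -2.0, -0.0, 2.0, -0.0]
back edge y 14 29.0 [-0.0, 3.0, -1.0, -3.0, 2.0, 5.0, 2.0, -5.0, -3.0, -32.0, -9.0, -1.0, -1.0, 1.0, 0.0]
back edge y 20 29.0 [-3.0, 5.0, 0.0, -4.0, 1.0, 4.0, 3.0, -3.0, -3.0, -30.0, -12.0, -1.0, -1.0, 1.0, 6.0]
back edge y 25 23.0 [-4.0, 4.0, 17.0, 67.0, 7.0, 2.0, 1.0, -0.0, -1.0, -14.0, -13.0, -1.0, -1.0, 0.0, 1.0]
```

The teeth interleave with the grooves, the leaf is parallel to the screw and it was pressed home at about 6 N for over 1 s. I'll ease off, release and rise.

```bash

python3 -m pendant '{"linear":[[-0.4,0,0],[-0.8,0,0],[-0.8,0,0],[-0.8,0,0],[-0.8,0,0],[-0.8,0,0],[-0.8,0,0],[-0.8,0,0],[-0.8,0,-5],[-0.8,0,-15],[-0.8,0,-35],[-0.8,0,-60],[-0.8,0,-90],[-0.8,0,-110],[-0.8,0,-110],[-0.8,0,-110],[-0.8,0,-110]],"turn":[[0,0,0],[0,0,0],[0,0,0],[0,0,0],[0,0,0],[0,0,0],[0,0,0],[0,0,0],[0,0,0],[0,0,0],[0,0,0],[0,0,0],[0,0,0],[0,0,0],[0,0,0],[0,0,0],[0,0,0]],"claw":[0,0,0.4,0.4,0.4,0.4,0.4,0.4,0.4,0.4,0.4,0.4,0.4,0.4,0.4,0.4,0.4]}'
python3 - <<'E'
from h import *
p=eyes.get_image('wrist');P,R=tool();save(p,'w14.png')
L={}
for q,z in dict(rest_top=.068,screw_mid=.07,comb10_edge=.07,comb10_grip=.076).items():
    for a in spotter.landmark_of(p,q)[:1]: L[q]=onz(p,a['xy'],z);print(q,round(a['conf'],2),np.round(a['xy']),'tool',R.T@(L[q]-P)*1000)
g=np.array(p['pixels']).mean(2).astype(np.float32)
c=L['comb10_edge'];xs=np.arange(-32,9,.5);ys=np.arange(-29,29.1,.5)
X,Y=np.meshgrid(xs,ys,indexing='ij');W=c+(np.stack([X/1000,Y/1000],-1)@R[:,:2].T);W[...,2]=.072
q=proj(p,W).reshape(*X.shape,2).astype(np.float32);I=cv2.remap(g,q[...,0],q[...,1],cv2.INTER_LINEAR)
for i in range(56,len(xs)): print(xs[i],I[i,8:110:5].astype(int).tolist())
for y0 in(-22,-14,14,20):
    j=np.argmin(abs(ys-y0)); d=np.diff(I[:30,j-4:j+5].mean(1)); k=abs(d).argmax();print('back',y0,xs[k],d[k-1:k+2].round())
E
```

```text
time: 21.78
tcp_pos: [0.5664, -0.1222, 0.1535]
orientation: [180.0, 0.0, -16.1]
contact_force: [-0.3, 0.9, 0.3]
gripper_width: 0.0344
finger_force: 0.0
rest_top 0.9 [313. 180.] tool [10.76559028 -7.80813163 84.78404323]
screw_mid 0.61 [314. 111.] tool [68.26771903 -6.32883671 82.70331732]
comb10_edge 0.92 [ 77. 349.] tool [-170.21314315 -256.37087115   83.01655045]
comb10_grip 0.7 [ 25. 237.] tool [ -40.25183987 -268.71188034   76.83271313]
-4.0 [175, 174, 174, 175, 175, 175, 175, 175, 160, 82, 65, 15, 12, 12, 12, 13, 13, 12, 13, 13, 12]
-3.5 [175, 175, 175, 175, 175, 175, 175, 176, 169, 110, 94, 19, 13, 12, 12, 13, 13, 12, 13, 13, 12]
-3.0 [174, 175, 175, 175, 175, 175, 175, 176, 174, 133, 127, 24, 13, 12, 12, 13, 13, 12, 12, 13, 12]
-2.5 [174, 175, 175, 175, 175, 175, 175, 175, 175, 151, 144, 37, 13, 12, 12, 13, 13, 12, 12, 12, 11]
-2.0 [174, 175, 175, 175, 175, 175, 175, 175, 175, 165, 160, 54, 14, 12, 11, 13, 12, 11, 12, 13, 11]
-1.5 [174, 174, 175, 174, 175, 175, 175, 175, 175, 172, 172, 67, 17, 13, 10, 13, 12, 11, 12, 13, 11]
-1.0 [174, 174, 175, 174, 175, 175, 175, 175, 175, 1
[... 1424 characters left out ...]
6, 176, 176, 176, 176, 176, 171, 130, 138, 47, 13, 12, 13, 12]
6.5 [168, 159, 123, 166, 175, 175, 175, 175, 176, 176, 176, 176, 176, 174, 149, 157, 68, 14, 12, 14, 12]
7.0 [161, 163, 126, 159, 175, 175, 176, 175, 175, 176, 176, 176, 176, 175, 161, 167, 85, 16, 12, 13, 12]
7.5 [154, 164, 138, 145, 176, 175, 175, 175, 175, 175, 176, 176, 176, 175, 173, 178, 103, 18, 13, 12, 12]
8.0 [150, 164, 151, 131, 176, 175, 175, 175, 176, 175, 176, 176, 176, 176, 174, 176, 104, 32, 14, 13, 12]
8.5 [149, 166, 159, 122, 176, 176, 175, 175, 176, 175, 175, 176, 175, 176, 175, 176, 98, 47, 17, 13, 12]
back -22 -19.0 [17. 19. 17.]
back -14 -29.5 [-0. -0. -0.]
back 14 -30.0 [1. 1. 0.]
back 20 -31.0 [-2. -2. -1.]
```

Those comb detections were pink look-alikes. I'll check the seated comb at its expected spot.

```bash
python3 - <<'E'
from h import *
p=eyes.get_image('wrist');P,R=tool();save(p,'w15.png')
for q,z in dict(screw_mid=.07,comb10_edge=.07,comb10_grip=.076).items():
    for a in spotter.landmark_of(p,q)[:6]:
        t=R.T@(onz(p,a['xy'],z)-P)*1000
        if abs(t[1])<60: print(q,round(a['conf'],2),np.round(a['xy']),'tool',t.round(1))
g=np.array(p['pixels']).mean(2).astype(np.float32)
xs=np.arange(22,64,.5);ys=np.arange(-30,30.1,.5)
X,Y=np.meshgrid(xs,ys,indexing='ij');W=P+(np.stack([X/1000,Y/1000],-1)@R[:,:2].T);W[...,2]=.072
q=proj(p,W).reshape(*X.shape,2).astype(np.float32);I=cv2.remap(g,q[...,0],q[...,1],cv2.INTER_LINEAR)
for x in range(46,62): print(x,I[int((x-22)*2),::3].astype(int).tolist())
for y0 in(-24,-20,-14,14,20):
    j=np.argmin(abs(ys-y0)); d=np.diff(I[:26,j-3:j+4].mean(1)); k=abs(d).argmax();print('back',y0,xs[k],d[k-1:k+2].round())
E
```

```text
screw_mid 0.89 [313. 108.] tool [70.2 -6.6 82.6]
comb10_edge 0.55 [322. 131.] tool [51.7  0.9 82.7]
comb10_grip 0.69 [327. 194.] tool [ 0.3  4.8 76.7]
46 [118, 105, 92, 91, 91, 91, 90, 90, 90, 90, 90, 91, 91, 90, 91, 90, 90, 91, 90, 90, 90, 90, 90, 90, 90, 90, 94, 164, 190, 190, 190, 190, 190, 190, 190, 190, 191, 190, 190, 190, 190]
47 [98, 97, 91, 90, 90, 90, 90, 90, 89, 89, 89, 89, 90, 90, 90, 90, 88, 89, 90, 89, 88, 90, 89, 89, 89, 90, 100, 169, 189, 189, 189, 189, 189, 189, 189, 189, 190, 189, 189, 189, 189]
48 [69, 81, 90, 90, 89, 89, 89, 89, 89, 89, 89, 89, 89, 89, 89, 88, 89, 89, 89, 88, 88, 89, 89, 89, 88, 88, 120, 184, 187, 188, 188, 187, 188, 187, 187, 187, 187, 187, 186, 187, 186]
49 [41, 68, 89, 90, 89, 89, 89, 89, 89, 89, 89, 89, 89, 89, 89, 89, 89, 89, 89, 89, 88, 89, 89, 88, 89, 89, 125, 186, 188, 188, 188, 188, 188, 188, 187, 187, 188, 187, 187, 187, 187]
50 [36, 63, 88, 88, 88, 87, 90, 91, 91, 90, 88, 89, 89, 90, 90, 90, 89, 89, 90, 90, 90, 90, 90, 91, 91, 91, 136, 189, 193, 192, 190, 190, 191, 191, 191, 190, 190, 190, 189, 190, 189]
51 [36, 51, 67, 67, 68, 69, 81, 9
[... 1363 characters left out ...]
11, 135, 128, 86, 82]
59 [62, 71, 73, 65, 56, 58, 60, 60, 70, 72, 66, 56, 58, 59, 57, 68, 72, 67, 55, 57, 57, 55, 66, 71, 68, 74, 102, 98, 67, 119, 141, 127, 89, 99, 89, 55, 116, 140, 131, 92, 97]
60 [68, 75, 76, 65, 58, 64, 66, 64, 73, 75, 66, 57, 62, 65, 60, 71, 74, 67, 56, 62, 63, 58, 69, 73, 70, 86, 116, 118, 84, 125, 146, 130, 96, 114, 101, 59, 122, 145, 134, 97, 112]
61 [69, 75, 76, 63, 59, 67, 70, 66, 74, 76, 65, 58, 67, 69, 61, 74, 76, 66, 59, 67, 67, 60, 72, 75, 70, 93, 129, 130, 93, 133, 151, 134, 103, 127, 111, 62, 127, 151, 138, 106, 126]
back -24 29.0 [-7. -9. -6.]
back -20 29.0 [ -7. -10.  -6.]
back -14 29.0 [ -6. -11.  -7.]
back 14 32.5 [ 6. 10.  3.]
back 20 29.0 [ 5. 12.  9.]
```

The released comb is unchanged: teeth interleaved in the grooves, leaf square. Handing in.

```bash
python3 -c "
from h import *
print(ticket.sign_off())"
```

```text
the job is handed in; nothing more can be done
None
```

The 10 mm comb is seated fully home in the thread, about 8 mm off the screw's middle; I pressed it at about 6 N for over a second, released it, and handed the job in at about 22 s; no verdict came back.

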